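Zero a click-stop depth setter and click in four steps

ROBOT

A 6-joint arm with a two-finger parallel gripper is mounted at the origin on the work surface. World frame = base frame: x ahead of the robot, y to its left, z up, the work surface at z = 0. Lengths are in m, angles in rad, forces in N, time in s.
With the tool pointing down it reaches from about 0.35 to 0.925 m from the base axis. Payload 6.4 kg.
Tool frame: the origin (TCP) lies midway between the tips of the shut fingers; the grasp point (between the pads) lies 19 mm behind it; z points along the fingers, y is the direction in which the jaws open and shut (so a half turn about z gives the same grasp; the last joint's range is limited). The gripper opens to 94 mm and grips with 3 to 60 N. Pads are 16 mm wide; open, the fingers measure 119 mm over their backs; the gripper's body (75 mm by 177 mm) begins 78 mm behind the grasp point.
Start: joints at [-1.296, 0.245, 1.558, -0, 1.339, -0.174], TCP at [0.282, -0.586, 0.205] pointing down, gripper open.
Joint ranges: [-3.13, 3.13], [-1.02, 2.26], [0.13, 2.54], [-0.95, 4.09], [0.21, 2.88], [-2.74, 2.74]. Speed limits (rad/s): [2.57, 2.57, 3.14, 3.14, 3.14, 3.14].

INTERFACE

Orientations are given as a rotation vector (axis times angle).
In Python, from cell import readout, viewer, r gives the robot as it stands.
- The arm moves only by the tool apply_moves, never from a script. Its argument "moves" is a list of rows, each a list of 4 numbers: the shift along the tool's x, y, z in units of 60 cm (1.0 is 60 cm), then the turn about the tool's z in units of 90 degrees (1.0 is 90 degrees). In form: [[x, y, z, turn], ...]. A call has 1 to 10 rows; each row is the pose to reach, as a shift and turn from the pose commanded when the call began, along the tool's axes at that moment; what a row does not reach only later rows make up. A row lasts 1/12 s, in which the tool goes at most 41.7 mm and 7.16 degrees, less where a joint would pass 70% of its speed; a pose out of reach is approached as far as the arm can. A call with a number of a shift or a turn outside -1 to 1 is refused whole. A call with a gripper value outside its range is refused whole. "gripper" is the finger opening in mm, from 0 to 94, set as the call begins (left out, the last holds). The fingers move at their own pace and stop on an object; "grip_force" is the grip in N (left out, the last holds). Time passes only in rows, so rows that repeat a pose let the fingers close. It gives the time, the measured TCP pose, the force and the opening at its end, in the units of the state.
- readout.sense(): the state, without advancing time (a new reading comes with each control period).
- viewer.read_camera(name): name is "scene" or "top"; returns a dict with "frame" (480x640x3 uint8, blue, green, red), "fx", "fy", "cx", "cy" (pixels), "view" (4x4, takes a point from world to camera coordinates). Camera axes: x right, y up, looking along -z (the intrinsics and any distortion apply to the point x, -y, -z); pixel columns grow to the right and rows downward; lengths in m; the calibration is good to about 2 mm. A picture is of the moment at which its call begins. There is no depth.
- r.sign_off(): hands the job in, once; it reports no verdict.
The state is a dict: "t": time; "joint_pos": joint angles; "joint_velocities": joint speeds; "effort": joint torques, N m; "eef_pos": TCP position; "orientation": TCP orientation; "ft_force": force on the tool from outside, world axes, zero at the start; "moment": the same for the moment, N m; "gripper_width": finger opening in m.
Only numpy, scipy, OpenCV 4.12 (cv2) and the standard library are available. Lean on these libraries where they do the work, as an engineer would, in place of code of your own. Each camera call takes 0.05 s, during which the arm holds its last target.

TASK

On the depth-stop setter, wind the black click dial back anticlockwise until you just feel its home stop, without forcing it past. Then click it forward, clockwise, exactly four clicks from home, and swing the clamp lever fully over, away from the dial, to lock the setting. Leave the tool holders and the collet nut around it standing where they are.

Things in the scene. Friction and masses are not known exactly. Their poses are not given: they have to be found in the camera images.
- setter: The depth-stop setter, bolted down: grey block 130 (x) by 210 (y) by 45 mm high on a dark foot plate 150 by 230 by 8 mm. Origin: centre of the underside, x away from the robot at yaw 0, z up. The dial stands on its +y half, the clamp lever on its -y half, a small tell-tale slide on a rail on top near the front (-x) edge.
- dial_axis (a point): On the vertical axis of the click dial at mid-height of its knob, 86 mm above the table, 50 mm to +y of the setter's origin; fixed to the setter, does not turn with the dial. The dial is a round black ribbed rubber knob, diameter 42 mm, 36 mm tall (68 to 104 mm above the table); a white line on its top turns with it. Grip it across its diameter with the fingers pointing down.
- dial_plate (a point): On the dial's axis, top of the plate below it, which does not turn with it (diameter 68 mm, 49 mm above the table, 18 equal unmarked ticks). The dial clicks every 20 degrees, 18 clicks to a turn, about 0.1 N m at the hump of a click; let go, it falls into the nearest click. Clockwise seen from above is forward. It starts two to five clicks forward of home; the forward end is 10 clicks from home.
- dial_neck (a point): On the dial's axis, top of the steel neck (diameter 26 mm) under the knob, 68 mm above the table. Home is a click position at the anticlockwise end of travel, where the dial meets a stop. The dial's mount is sprung, 0.04 N m a degree: pushed on past home it gives 5 degrees at 0.2 N m and is strained at 0.32 N m, 8 degrees; let go, it springs back to home.
- depth_pin (a joint): Height in m of the depth stop pin (steel, diameter 6 mm) in the centre of the dial's top above its home height, where it stands 3 mm proud. The dial drives it: up 0.1 mm a click going forward, so 0 at home, 0.0004 at four clicks. Too fine for these readings: count the clicks by feel. Do not push it.
- telltale (a joint): Overload tell-tale: small steel slide, 20 by 14 by 11 mm, on the rail near the front edge of the block's top. 0 with the dial let go; torque on the dial moves it 0.005 mm for each degree that the dial's sprung mount gives: below 0 (setter's -y) when the dial is pushed anticlockwise. Too fine for these readings.
- clamp_pivot (a point): On the vertical axis of the clamp lever, 66 mm above the setter's underside; fixed, 15 mm to +x and 60 mm to -y of the setter's origin.
- clamp_grip (a point): On the axis of the clamp lever's upright round black grip post, 89 mm above the table, 75 mm from the pivot; moves with the lever. The post has diameter 15 mm and stands from 61 to 107 mm above the table; a flat arm 12 mm wide, 61 to 71 mm above the table, joins it to the pivot.
- clamp (a joint): Angle of the clamp lever in rad. At 0 (open) the arm points from the pivot along the setter's -x, to the robot; it grows anticlockwise seen from above, swinging the post away from the dial, to 1.2 at its solid end stop (locked). It starts between 0 and 0.2, needs about 2 N at the post and stays where it is left.
- holder_a: Bystander: tool holder standing upright on its taper with a short end mill on top, widest 63 mm, 131 mm tall, about 0.75 kg. Origin: centre of its underside.
- holder_b: Bystander: tool holder standing upright on its taper, no cutter, widest 63 mm, 86 mm tall, about 0.7 kg. Origin: centre of its underside.
- nut: Bystander: round collet nut, diameter 38 mm, 17 mm tall, lying loose on top of the setter's block behind and beside the dial. Origin: centre of its underside.

How it is judged:
By the outcome, as a careful person would: the job done as asked, in the order asked, and still so for the second after the job is handed in, with the robot touching nothing.
It also fails if it takes over 72 s, if anything falls off the work surface, if the arm or the gripper's body presses on something with over 40 N, if the wrist force passes 120 N, or if a joint passes its speed limit or range.

## Working session

There is one attempt and no reset: what is moved stays moved. The work goes in short steps, Python scripts to look and compute and a tool call to move; the robot and the scene stay as the last step left them, time stands still between calls to the robot, and variables do not carry over. Pictures are saved under pics/ and viewed, and the job is handed in when it is done.

Besides the shell and the picture viewer there is one more tool, called as name(argument=value, ...), one argument or row to a line, values as JSON. apply_moves: Moves the arm, as the interface text tells. Its arguments: {"type":"object","properties":{"moves":{"type":"array","items":{"type":"array","items":{"type":"number","minimum":-1,"maximum":1}}},"gripper":{"type":"number"},"grip_force":{"type":"number"}},"required":["moves"]}

```bash
ls; mkdir -p pics
python3 - <<'E'
from cell import readout, viewer, r
import cv2
s=readout.sense(); print(s)
for n in("scene","top"):
    d=viewer.read_camera(n); cv2.imwrite(f"pics/{n}0.png",d["frame"]); print(n,{k:d[k] for k in d if k!="frame"})
E
```

```text
pics
{'t': 0.0, 'joint_pos': array([-1.29611521e+00,  2.45771590e-01,  1.55901812e+00, -5.34859943e-05,
        1.33870442e+00, -1.74097051e-01]), 'joint_velocities': array([ 3.77184059e-05, -1.13376148e-03, -2.14260956e-03,  7.40219993e-04,
        7.46702600e-04, -1.40413757e-04]), 'effort': array([ 5.23735907e-04, -4.15826583e+01, -3.14603162e+01,  6.84432895e-02,
        3.30423040e-02, -1.64552393e-04]), 'eef_pos': array([ 0.28183816, -0.58504314,  0.20437034]), 'orientation': array([-3.06098040e+00, -6.98635222e-01,  2.31651240e-04]), 'ft_force': array([-0.55067687,  0.01546634, -0.26140663]), 'moment': array([-0.01000043,  0.03178676,  0.02052733]), 'gripper_width': 0.0940408579735916}
scene {'fx': 562.9440566227269, 'fy': 562.9440566227269, 'cx': 323.16305263723206, 'cy': 231.25210078867948, 'view': array([[-0.36413332,  0.93130054, -0.0092863 ,  0.21073157],
       [-0.57334219, -0.21629375,  0.79025043,  0.29285941],
       [ 0.73395209,  0.29308074,  0.61271365, -1.26635751],
       [ 0.        ,  0.        ,  0.        ,  1.        ]])}
top {'fx': 537.1057384669427, 'fy': 537.1057384669427, 'cx': 322.20855884979613, 'cy': 243.51521239634582, 'view': array([[ 0.01535902, -0.99966558,  0.0208043 ,  0.02128759],
       [ 0.98833274,  0.01833163,  0.15120299, -0.62533147],
       [-0.1515338 ,  0.01823924,  0.98828378, -0.76718766],
       [ 0.        ,  0.        ,  0.        ,  1.        ]])}
```

View pics/scene0.png

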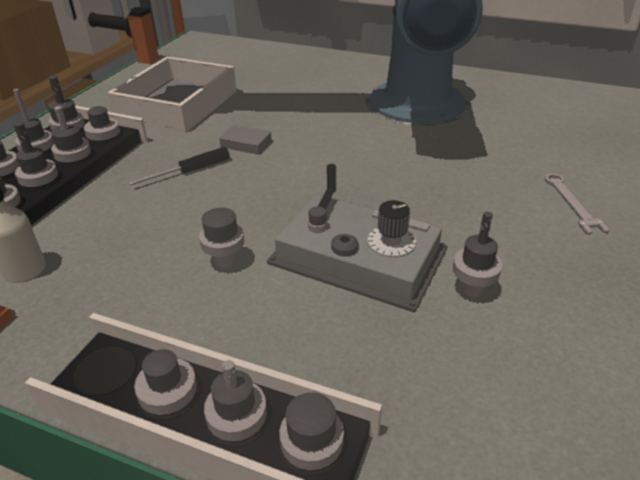

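View pics/top0.png

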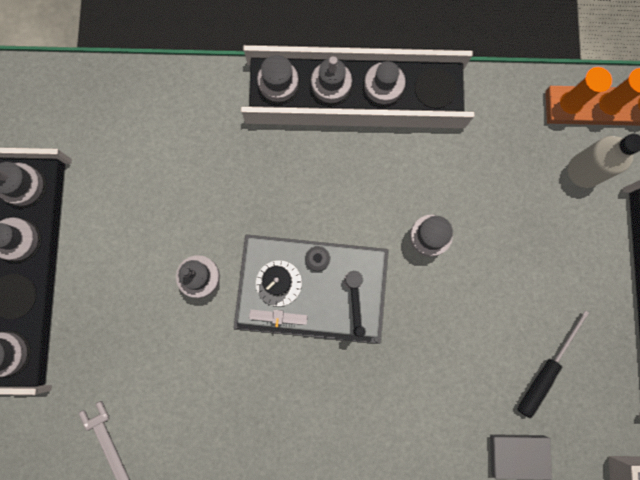

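The top view shows the setter with its dial at about (277,284), the clamp pivot at about (354,280) and the post at about (359,330). Holder a is at (197,277), holder b at (432,235) and the nut at (317,258). Next I'll zoom in.

Run:
```python
import cv2
a=cv2.imread("pics/top0.png")[220:355,170:465]; cv2.imwrite("pics/topz.png",cv2.resize(a,None,fx=2.7,fy=2.7,interpolation=cv2.INTER_CUBIC))
a=cv2.imread("pics/scene0.png")[155:315,190:510]; cv2.imwrite("pics/scenez.png",cv2.resize(a,None,fx=2.5,fy=2.5,interpolation=cv2.INTER_CUBIC))
```

```text
(no output)
```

View pics/topz.png

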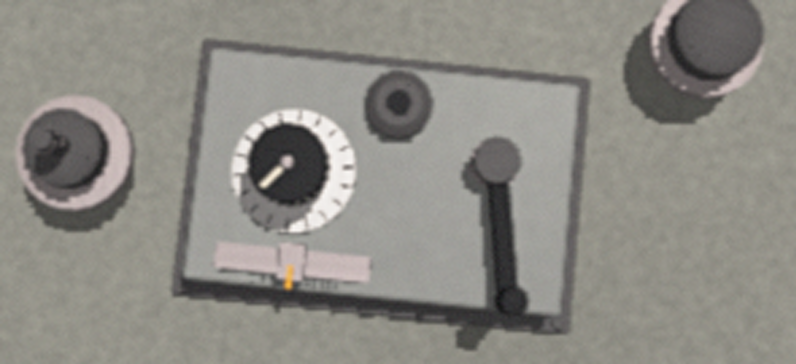

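View pics/scenez.png

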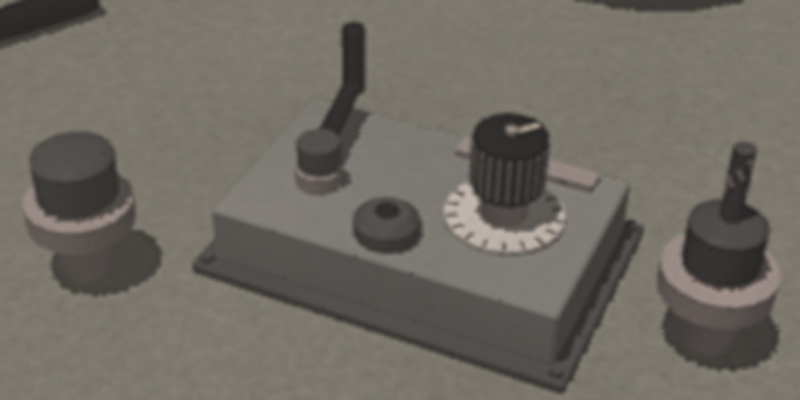

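```bash
cat > h.py <<'E'
import numpy as np, cv2
from scipy.optimize import least_squares
C={"scene":(562.94406,323.16305,231.2521,np.array([[-0.36413332,0.93130054,-0.0092863,0.21073157],[-0.57334219,-0.21629375,0.79025043,0.29285941],[0.73395209,0.29308074,0.61271365,-1.26635751]])),
"top":(537.10574,322.20856,243.51521,np.array([[0.01535902,-0.99966558,0.0208043,0.02128759],[0.98833274,0.01833163,0.15120299,-0.62533147],[-0.1515338,0.01823924,0.98828378,-0.76718766]]))}
def proj(n,p):
    f,cx,cy,V=C[n]; c=V[:,:3]@np.asarray(p)+V[:,3]
    return np.array([cx+f*c[0]/-c[2], cy-f*c[1]/-c[2]])
def unproj(n,uv,z):
    f,cx,cy,V=C[n]; d=V[:,:3].T@np.array([(uv[0]-cx)/f,-(uv[1]-cy)/f,-1]); o=-V[:,:3].T@V[:,3]
    return o+d*(z-o[2])/d[2]
def tz(u,v): return (170+u/2.7,220+v/2.7)
def sz(u,v): return (190+u/2.5,155+v/2.5)
E
python3 - <<'E'
from h import *
obs=[("top",tz(208,42),(.075,.115,.008)),("top",tz(588,80),(.075,-.115,.008)),("top",tz(568,330),(-.075,-.115,.008)),("top",tz(177,293),(-.075,.115,.008)),
("top",tz(287,161),(0,.05,.107)),("scene",sz(511,130),(0,.05,.107)),("scene",sz(197,266),(.075,-.115,.008)),("scene",sz(562,389),(.075,.115,.008)),("scene",sz(640,230),(-.075,.115,.008))]
def W(q,p): c,s=np.cos(q[2]),np.sin(q[2]); return (q[0]+c*p[0]-s*p[1],q[1]+s*p[0]+c*p[1],p[2])
f=lambda q:np.concatenate([proj(n,W(q,p))-uv for n,uv,p in obs])
s=least_squares(f,[.6,0,0],loss='soft_l1'); print(s.x); print(f(s.x).reshape(-1,2).round(1))
q=s.x; print('dial',W(q,(0,.05,.086)),'piv',W(q,(.015,-.06,.066)))
post=unproj("top",tz(512,299),.107); print('post',post, unproj("scene",sz(353,28),.107))
pv=np.array(W(q,(.015,-.06,.066)))
d=post-pv; print('r',np.hypot(*d[:2]),'ang',np.arctan2(d[1],d[0])-np.pi-q[2], 'ang2')
print('A',unproj("top",tz(75,155),.07),'Ascene',unproj("scene",sz(718,283),.07),unproj("scene",sz(743,150),.131)); print('B',unproj("top",tz(717,35),.086),unproj("scene",sz(73,150),.086)); print('nut',unproj("top",tz(399,102),.07))
# dial line
a=unproj("top",tz(287,161),.105);b=unproj("top",tz(263,187),.105); print('line ang',np.degrees(np.arctan2(*(b-a)[[1,0]])))
E
```

```text
[ 0.56018791  0.04679705 -0.08104221]
[[-2.8 -1.8]
 [ 0.3 -1.6]
 [ 0.2  1.1]
 [-2.8  0.3]
 [-0.5 -0.3]
 [-1.3 -0.3]
 [-4.4 -0.4]
 [-0.2 -0.7]
 [ 0.8 -2. ]]
dial (np.float64(0.5642355879845061), np.float64(0.09663294198366418), 0.086) piv (np.float64(0.5702814683272276), np.float64(-0.014220327390231567), 0.066)
post [ 0.49563172 -0.02022282  0.107     ] [ 0.49545464 -0.01857284  0.107     ]
r 0.07489068282855163 ang -6.1219069756150315 ang2
A [0.56825072 0.21230124 0.07      ] Ascene [0.60563775 0.22105465 0.07      ] [0.57357229 0.21863858 0.131     ]
B [ 0.63753482 -0.13203685  0.086     ] [ 0.63922517 -0.13071819  0.086     ]
nut [0.60011219 0.0384764  0.07      ]
line ang 138.70218363258948
```

```bash
cat >> h.py <<'E'
def tri(uvt,uvs):
    return least_squares(lambda p:np.r_[proj("top",p)-uvt,proj("scene",p)-uvs],[.56,.1,.1]).x
def tool(target,yawturn=0):
    """units move from current measured pose to target TCP"""
    from scipy.spatial.transform import Rotation as R
    from cell import readout
    s=readout.sense(); M=R.from_rotvec(s["orientation"]).as_matrix()
    print('t',s['t'],'pos',s['eef_pos'].round(4),'x-yaw',np.degrees(np.arctan2(M[1,0],M[0,0])).round(2),'zax',M[:,2].round(4),'j',s['joint_pos'].round(3),'F',s['ft_force'].round(2),'M',s['moment'].round(3),'w',round(s['gripper_width'],4))
    return (M.T@(np.asarray(target)-s['eef_pos'])/.6)
E
python3 - <<'E'
from h import *
print('pin tri',tri(tz(287,161),sz(511,130)),'post tri',tri(tz(512,299),sz(353,27)))
for uv in [(287,161),(288,164)]: print(unproj("top",tz(*uv),.105))
print(unproj("scene",sz(511,130),.107),unproj("scene",sz(511,137),.104))
print(tool((.564,.0965,.16)).round(4))
E
```

```text
pin tri [0.56363388 0.09709725 0.10633355] post tri [ 0.49541579 -0.01949135  0.10757103]
[0.56403878 0.09603318 0.105     ]
[0.56250091 0.09547527 0.105     ]
[0.56421751 0.09837258 0.107     ] [0.56634962 0.09918124 0.104     ]
t 0.1 pos [ 0.2819 -0.5851  0.2045] x-yaw 25.71 zax [-4.0e-04  1.6e-03 -1.0e+00] j [-1.296  0.246  1.559  0.     1.339 -0.174] F [ 0.67  0.49 -0.04] M [ 0.032 -0.026 -0.048] w 0.0941
[ 0.9165 -0.8194  0.0758]
```

apply_moves(
  moves=[
    [0.046,-0.041,0,0],
    [0.092,-0.082,0,0],
    [0.138,-0.123,0,0],
    [0.184,-0.164,0,0],
    [0.23,-0.205,0,0],
    [0.276,-0.246,0,0],
    [0.322,-0.287,0,0],
    [0.368,-0.328,0,0],
    [0.414,-0.369,0,0],
    [0.46,-0.41,0,0],
  ],
  gripper=62,
)

```text
t: 0.93
eef_pos: [0.4241, -0.2423, 0.2052]
orientation: [-3.063, -0.698, 0.0]
ft_force: [-0.3, -0.7, -0.1]
gripper_width: 0.0619
```

apply_moves(
  moves=[
    [0.046,-0.041,0,0],
    [0.092,-0.082,0,0],
    [0.138,-0.123,0,0],
    [0.184,-0.164,0,0],
    [0.23,-0.205,0,0],
    [0.276,-0.246,0,-0.07],
    [0.322,-0.287,0,-0.14],
    [0.368,-0.328,0,-0.2],
    [0.414,-0.369,0,-0.22],
    [0.456,-0.41,0.04,-0.22],
  ],
)

```text
t: 1.77
eef_pos: [0.567, 0.0974, 0.1863]
orientation: [2.893, 1.216, 0.013]
ft_force: [0.8, 0.5, -0.1]
gripper_width: 0.0619
```

Run:
```python
from h import *
print(tool((.564,.097,.13)).round(4))
from cell import viewer
for n in("scene","top"):
    d=viewer.read_camera(n); cv2.imwrite(f"pics/{n}1.png",d["frame"])
print(tool((.564,.097,.13)).round(4))
```

```text
t 1.7667 pos [0.567  0.0974 0.1863] x-yaw 45.62 zax [ 9.2e-03 -1.0e-04 -1.0e+00] j [-0.027  0.084  1.776  0.     1.273  0.748] F [ 0.8   0.49 -0.08] M [-0.016 -0.005  0.041] w 0.0619
[-0.0046 -0.0037  0.0938]
t 1.8667 pos [0.5618 0.0992 0.178 ] x-yaw 45.81 zax [-0.0064  0.001  -1.    ] j [-2.400e-02  9.100e-02  1.784e+00  1.000e-03  1.273e+00  7.470e-01] F [-1.14 -1.18 -1.15] M [-0.046  0.02   0.006] w 0.0619
[0.0003 0.0056 0.08  ]
```

apply_moves(
  moves=[
    [0,0,0,0],
    [0,0,0,0],
  ],
)

```text
t: 2.03
eef_pos: [0.5633, 0.0948, 0.182]
orientation: [2.897, 1.215, -0.001]
ft_force: [0.2, 0.0, 0.4]
gripper_width: 0.0619
```

Run:
```python
from h import *
from cell import viewer
print(tool((.564,.097,.12)).round(4))
d=viewer.read_camera("top"); cv2.imwrite("pics/top2.png",cv2.resize(d["frame"][200:360,170:470],None,fx=2.5,fy=2.5,interpolation=cv2.INTER_CUBIC))
d=viewer.read_camera("scene"); cv2.imwrite("pics/scene2.png",cv2.resize(d["frame"][80:320,230:510],None,fx=2.5,fy=2.5,interpolation=cv2.INTER_CUBIC))
print(tool((.564,.097,.12)).round(4))
```

```text
t 2.0333 pos [0.5633 0.0948 0.182 ] x-yaw 45.5 zax [-3.e-04 -3.e-04 -1.e+00] j [-0.031  0.085  1.783 -0.     1.274  0.745] F [0.16 0.04 0.37] M [ 0.013 -0.042  0.002] w 0.0619
[ 0.0034 -0.0017  0.1034]
t 2.1333 pos [0.5637 0.0942 0.1828] x-yaw 45.42 zax [ 1.3e-03 -2.0e-04 -1.0e+00] j [-0.033  0.084  1.783 -0.     1.274  0.746] F [-0.06  0.64 -0.28] M [ 0.054 -0.021  0.027] w 0.062
[ 0.0036 -0.0031  0.1047]
```

View pics/top2.png

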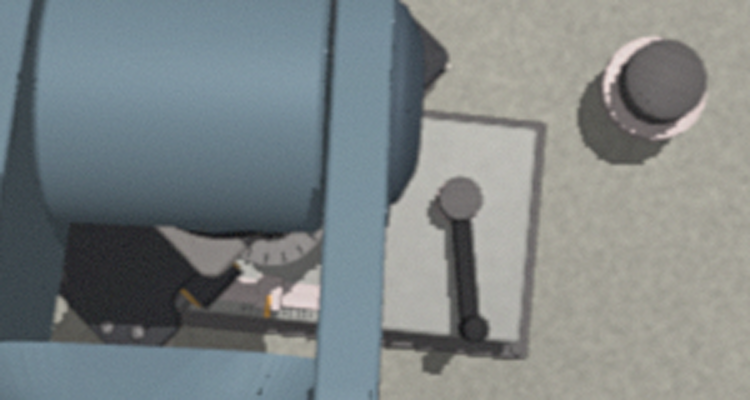

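View pics/scene2.png

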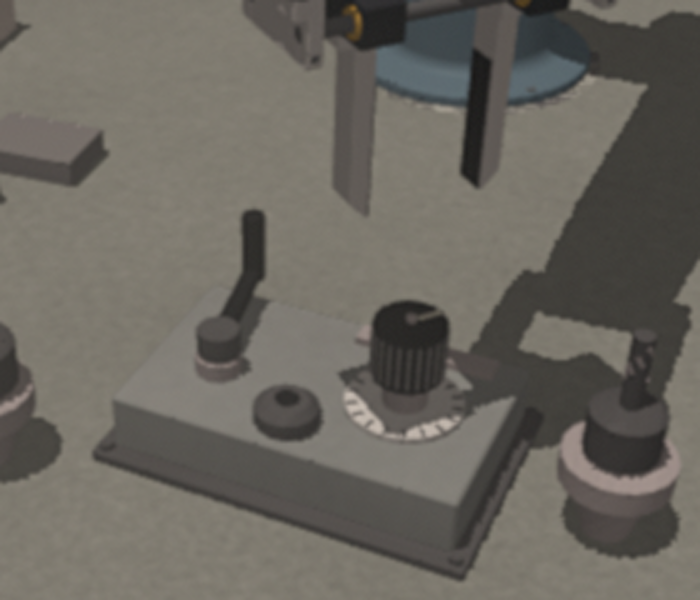

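The scene view shows the open fingers above and just behind the knob, with nothing blocking the way down. The white line is visible at about (428,315) in the crop. I'll descend in stages.

apply_moves(
  moves=[
    [0.0035,-0.0025,0.05,0],
    [0.0035,-0.0025,0.1,0],
    [0.0035,-0.0025,0.104,0],
    [0.0035,-0.0025,0.104,0],
    [0.0035,-0.0025,0.104,0],
  ],
)

```text
t: 2.55
eef_pos: [0.5648, 0.0972, 0.1213]
orientation: [2.897, 1.213, 0.003]
ft_force: [0.7, 0.4, 0.3]
gripper_width: 0.0623
```

Run:
```python
from h import *
from cell import viewer
print(tool((.564,.097,.069)).round(4))
d=viewer.read_camera("scene"); cv2.imwrite("pics/scene3.png",cv2.resize(d["frame"][120:280,310:470],None,fx=3.7,fy=3.7,interpolation=cv2.INTER_CUBIC))
print(tool((.564,.097,.069)).round(4))
```

```text
t 2.55 pos [0.5648 0.0972 0.1213] x-yaw 45.45 zax [ 0.0021 -0.     -1.    ] j [-0.027  0.157  1.822  0.     1.16   0.75 ] F [0.66 0.43 0.29] M [0.008 0.018 0.011] w 0.0623
[-0.0013 -0.0008  0.0872]
t 2.6 pos [0.5653 0.0973 0.122 ] x-yaw 45.46 zax [ 0.0036 -0.     -1.    ] j [-0.027  0.157  1.822  0.     1.16   0.75 ] F [-0.25 -0.24 -0.43] M [-0.007 -0.027 -0.   ] w 0.0617
[-0.0022 -0.0014  0.0883]
```

View pics/scene3.png

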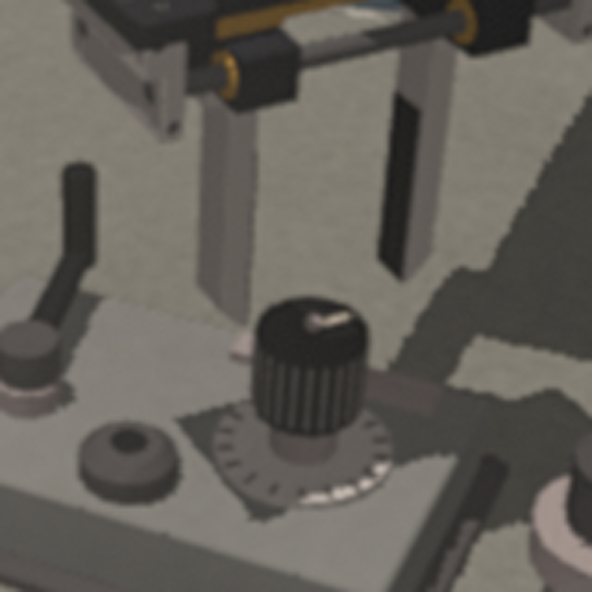

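apply_moves(
  moves=[
    [-0.0012,-0.001,0.03,0],
    [-0.0012,-0.001,0.06,0],
    [-0.0012,-0.001,0.085,0],
    [-0.0012,-0.001,0.087,0],
    [-0.0012,-0.001,0.087,0],
    [-0.0012,-0.001,0.087,0],
  ],
)

```text
t: 3.1
eef_pos: [0.5644, 0.0977, 0.0695]
orientation: [2.896, 1.215, 0.005]
ft_force: [0.0, -0.7, 0.3]
gripper_width: 0.0623
```

Run:
```python
from h import *
from cell import viewer
print(tool((.564,.097,.069)).round(4))
d=viewer.read_camera("scene"); cv2.imwrite("pics/scene4.png",cv2.resize(d["frame"][150:280,330:460],None,fx=4.5,fy=4.5,interpolation=cv2.INTER_CUBIC))
print(tool((.564,.097,.069)).round(4))
```

```text
t 3.1 pos [0.5644 0.0977 0.0695] x-yaw 45.51 zax [ 3.2e-03 -1.0e-04 -1.0e+00] j [-0.026  0.228  1.848  0.     1.063  0.75 ] F [ 0.01 -0.66  0.32] M [ 0.025 -0.081 -0.046] w 0.0623
[-0.0014  0.0004  0.0008]
t 3.15 pos [0.5645 0.0977 0.0695] x-yaw 45.51 zax [ 3.5e-03 -1.0e-04 -1.0e+00] j [-0.026  0.228  1.848  0.     1.063  0.75 ] F [ 0.5   0.08 -0.2 ] M [ 0.004 -0.038  0.023] w 0.062
[-0.0015  0.0003  0.0009]
```

View pics/scene4.png

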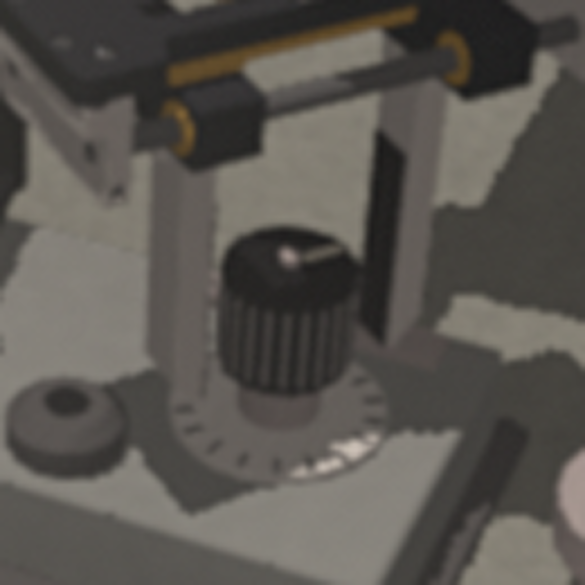

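The fingers straddle the knob at the right height. I'll close gently so that grip friction acts as a slip clutch.

apply_moves(
  moves=[
    [0,0,0,0],
    [0,0,0,0],
    [0,0,0,0],
    [0,0,0,0],
    [0,0,0,0],
    [0,0,0,0],
  ],
  gripper=30,
  grip_force=8,
)

```text
t: 3.65
eef_pos: [0.563, 0.0981, 0.068]
orientation: [-2.897, -1.215, -0.0]
ft_force: [-1.6, 1.7, 4.3]
gripper_width: 0.0416
```

```bash
cat >> h.py <<'E'
def feel(n=3,cam="scene",save=None):
    from cell import readout,viewer
    from scipy.spatial.transform import Rotation as R
    L=[]
    for i in range(n):
        d=viewer.read_camera(cam); s=readout.sense(); L.append(np.r_[s['ft_force'],s['moment']])
    if save: cv2.imwrite(save,d["frame"])
    L=np.array(L); M=R.from_rotvec(s["orientation"]).as_matrix()
    print('t %.2f'%s['t'],'F',L.mean(0)[:3].round(2),'M',L.mean(0)[3:].round(3),'Mz',L[:,5].round(3),'x-yaw %.2f'%np.degrees(np.arctan2(M[1,0],M[0,0])),'pos',s['eef_pos'].round(4),'w %.4f'%s['gripper_width'],'j6 %.3f'%s['joint_pos'][5],'tau6 %.3f'%s['effort'][5])
    return d["frame"]
E
python3 - <<'E'
from h import *
feel(4)
E
```

```text
t 3.85 F [-2.31  1.3   5.59] M [ 0.303  0.472 -0.033] Mz [-0.022 -0.057 -0.056  0.004] x-yaw 45.52 pos [0.563  0.0981 0.0679] w 0.0420 j6 0.750 tau6 -0.004
```

apply_moves(
  moves=[
    [0,0,-0.001,-0.04],
    [0,0,-0.001,-0.08],
    [0,0,-0.001,-0.11],
    [0,0,-0.001,-0.11],
    [0,0,-0.001,-0.11],
  ],
)

```text
t: 4.27
eef_pos: [0.5629, 0.0982, 0.068]
orientation: [-2.782, -1.459, -0.0]
ft_force: [-1.5, 1.6, 2.6]
gripper_width: 0.0419
```

Run:
```python
from h import *
feel(3)
```

```text
t 4.42 F [-1.42  2.99  2.37] M [0.534 0.189 0.008] Mz [-0.027 -0.005  0.057] x-yaw 55.37 pos [0.5629 0.0981 0.068 ] w 0.0416 j6 0.578 tau6 -0.020
```

apply_moves(
  moves=[
    [0,0,0,-0.04],
    [0,0,0,-0.08],
    [0,0,0,-0.11],
    [0,0,0,-0.11],
    [0,0,0,-0.11],
  ],
)

```text
t: 4.83
eef_pos: [0.5628, 0.0981, 0.068]
orientation: [-2.646, -1.693, -0.0]
ft_force: [-1.4, 2.8, 4.3]
gripper_width: 0.0418
```

Run:
```python
from h import *
feel(3,save="pics/s5.png")
cv2.imwrite("pics/scene5.png",cv2.resize(cv2.imread("pics/s5.png")[150:280,330:460],None,fx=4.5,fy=4.5,interpolation=cv2.INTER_CUBIC))
```

```text
t 4.98 F [-2.31  5.09  3.4 ] M [0.796 0.347 0.006] Mz [-0.001  0.023 -0.004] x-yaw 65.26 pos [0.5628 0.0981 0.068 ] w 0.0418 j6 0.405 tau6 0.015
```

View pics/scene5.png

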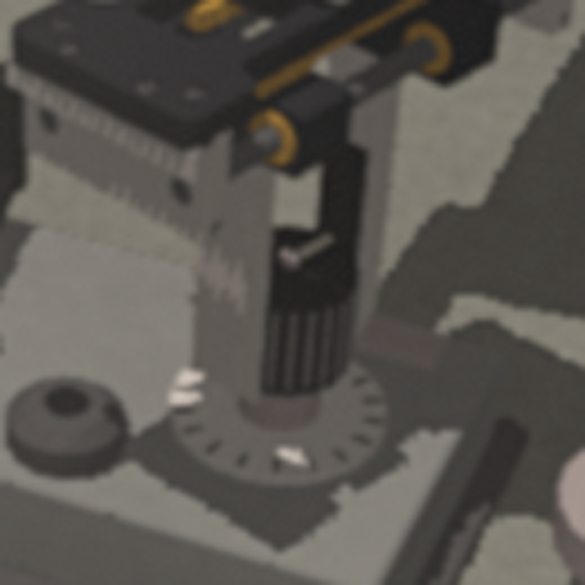

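apply_moves(
  moves=[
    [0.0015,-0.001,-0.001,-0.02],
    [0.0015,-0.001,-0.001,-0.05],
    [0.0015,-0.001,-0.001,-0.05],
  ],
)

```text
t: 5.23
eef_pos: [0.5627, 0.0983, 0.068]
orientation: [2.575, 1.797, -0.001]
ft_force: [-0.2, 0.4, -1.0]
gripper_width: 0.0419
```

Run:
```python
from h import *
feel(5)
```

```text
t 5.48 F [ 0.72 -0.28 -2.57] M [-0.059 -0.213 -0.048] Mz [-0.009 -0.094 -0.043 -0.029 -0.066] x-yaw 69.77 pos [0.5627 0.0983 0.0681] w 0.0417 j6 0.329 tau6 -0.045
```

apply_moves(
  moves=[
    [0,0,0.0005,-0.05],
    [0,0,0.0005,-0.1],
    [0,0,0.0005,-0.15],
    [0,0,0.0005,-0.18],
    [0,0,0.0005,-0.2],
    [0,0,0.0005,-0.2],
  ],
)

```text
t: 5.98
eef_pos: [0.5625, 0.0984, 0.068]
orientation: [2.263, 2.179, -0.002]
ft_force: [-0.4, -0.7, -1.2]
gripper_width: 0.042
```

Run:
```python
from h import *
feel(5)
```

```text
t 6.23 F [-0.58 -2.3  -1.75] M [-0.423  0.04  -0.081] Mz [-0.079 -0.078 -0.062 -0.068 -0.117] x-yaw 87.78 pos [0.5625 0.0985 0.068 ] w 0.0418 j6 0.014 tau6 -0.073
```

apply_moves(
  moves=[
    [0,0,0,-0.015],
    [0,0,0,-0.015],
  ],
)

```text
t: 6.4
eef_pos: [0.5625, 0.0985, 0.0681]
orientation: [-2.237, -2.206, 0.002]
ft_force: [-0.7, -3.8, -2.0]
gripper_width: 0.0418
```

Run:
```python
from h import *
feel(6)
```

```text
t 6.70 F [-1.25 -4.5  -2.5 ] M [-0.822  0.188 -0.14 ] Mz [-0.105 -0.146 -0.144 -0.124 -0.115 -0.202] x-yaw 89.16 pos [0.5625 0.0986 0.0681] w 0.0419 j6 -0.010 tau6 -0.129
```

apply_moves(
  moves=[
    [-0.0015,0,0,-0.01],
    [-0.0015,0,0,-0.01],
  ],
)

```text
t: 6.87
eef_pos: [0.5624, 0.0984, 0.068]
orientation: [-2.219, -2.222, -0.001]
ft_force: [-2.5, -0.6, -2.2]
gripper_width: 0.0416
```

Run:
```python
from h import *
feel(6,save="pics/s6.png")
cv2.imwrite("pics/scene6.png",cv2.resize(cv2.imread("pics/s6.png")[150:280,330:460],None,fx=4.5,fy=4.5,interpolation=cv2.INTER_CUBIC))
```

```text
t 7.17 F [-1.37 -1.14 -3.67] M [-0.142  0.217 -0.147] Mz [-0.148 -0.107 -0.167 -0.13  -0.165 -0.165] x-yaw 90.06 pos [0.5625 0.0984 0.0681] w 0.0418 j6 -0.027 tau6 -0.164
```

View pics/scene6.png

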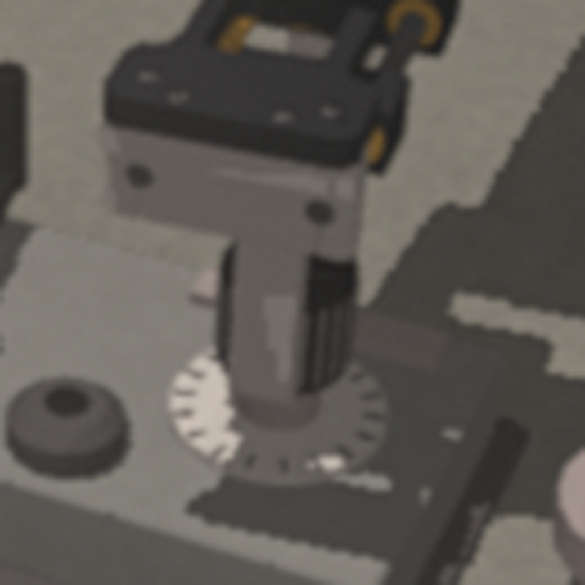

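The torque rose at about 0.04 N m per degree to 0.16 N m, past the 0.1 N m hump, so this is the home stop, two clicks back from the start. I'll unload it, release, and check the line by eye.

apply_moves(
  moves=[
    [0,0,0,0.03],
    [0,0,0,0.05],
    [0,0,0,0.05],
  ],
)

```text
t: 7.42
eef_pos: [0.5625, 0.0984, 0.0681]
orientation: [-2.305, -2.133, -0.0]
ft_force: [-1.4, 0.5, -3.5]
gripper_width: 0.0419
```

Run:
```python
from h import *
feel(5)
```

```text
t 7.67 F [-1.41  0.9  -4.95] M [ 0.178  0.206 -0.008] Mz [-0.006 -0.024 -0.027  0.032 -0.017] x-yaw 85.60 pos [0.5626 0.0983 0.0681] w 0.0419 j6 0.051 tau6 -0.003
```

apply_moves(
  moves=[
    [0,0,0,0],
    [0,0,0,0],
    [0,0,0,0],
  ],
  gripper=62,
)

```text
t: 7.92
eef_pos: [0.5642, 0.0978, 0.0696]
orientation: [2.304, 2.132, 0.003]
ft_force: [1.0, -0.0, 0.1]
gripper_width: 0.0586
```

apply_moves(
  moves=[
    [0,0,-0.04,0],
    [0,0,-0.08,0],
    [0,0,-0.12,0],
    [0,0,-0.12,0],
  ],
)

```text
t: 8.25
eef_pos: [0.567, 0.0978, 0.1467]
orientation: [2.3, 2.128, 0.013]
ft_force: [1.0, -0.4, 0.4]
gripper_width: 0.0622
```

Run:
```python
from h import *
feel(3,save="pics/s7.png")
cv2.imwrite("pics/scene7.png",cv2.resize(cv2.imread("pics/s7.png")[150:280,330:460],None,fx=4.5,fy=4.5,interpolation=cv2.INTER_CUBIC))
```

```text
t 8.40 F [ 0.37  0.01 -0.7 ] M [-0.003 -0.06   0.021] Mz [-0.045  0.027  0.081] x-yaw 85.56 pos [0.5628 0.0979 0.1401] w 0.0622 j6 0.051 tau6 0.001
```

View pics/scene7.png

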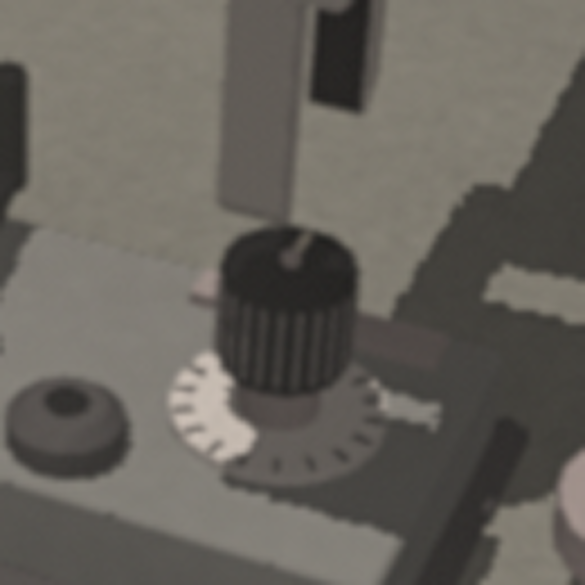

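Run:
```python
from h import *
def ang(a,b):
    A,B=[unproj("scene",(330+u/4.5,150+v/4.5),.105) for u,v in(a,b)]
    return np.degrees(np.arctan2(*(B-A)[[1,0]])),np.hypot(*(B-A)[:2])
print(ang((290,258),(345,247)),ang((290,259),(331,238)),ang((290,260),(313,229)))
```

```text
(np.float64(129.17088410607118), np.float64(0.018011572140546064)) (np.float64(150.03614047091605), np.float64(0.0173137937168535)) (np.float64(173.30359502365084), np.float64(0.01835035450881066))
```

The line went from about 129–139° to 173°, which is two clicks and along the setter's -x (about 175°). Home is confirmed, so I'll regrip and go forward.

apply_moves(
  moves=[
    [0,0,0.04,0],
    [0,0,0.08,0],
    [0,0,0.115,0],
    [0,0,0.119,0],
    [0,0,0.119,0],
    [0,0,0.119,0],
  ],
)

```text
t: 8.9
eef_pos: [0.5628, 0.098, 0.0689]
orientation: [-2.306, -2.134, 0.0]
ft_force: [0.9, -0.4, 0.4]
gripper_width: 0.0615
```

Run:
```python
from h import *
feel(3)
print(tool((.5625,.0985,.069)).round(4))
```

```text
t 9.05 F [-0.05 -0.74  0.2 ] M [-0.044 -0.089 -0.017] Mz [-0.039 -0.015  0.004] x-yaw 85.56 pos [0.5639 0.0979 0.0704] w 0.0619 j6 0.051 tau6 -0.000
t 9.05 pos [0.5639 0.0979 0.0704] x-yaw 85.56 zax [ 2.6e-03 -1.0e-04 -1.0e+00] j [-0.026  0.226  1.848 -0.     1.065  0.051] F [-0.23 -1.   -0.05] M [-0.043 -0.046  0.004] w 0.0619
[ 0.0008 -0.0024  0.0023]
```

apply_moves(
  moves=[
    [0.0005,-0.0015,0.001,0],
    [0.0005,-0.0015,0.001,0],
    [0.0005,-0.0015,0.001,0],
    [0.0005,-0.0015,0.001,0],
    [0.0005,-0.0015,0.001,0],
    [0.0005,-0.0015,0.001,0],
  ],
  gripper=30,
)

```text
t: 9.55
eef_pos: [0.5624, 0.0983, 0.0688]
orientation: [2.305, 2.133, 0.001]
ft_force: [0.7, -0.0, 1.2]
gripper_width: 0.042
```

Run:
```python
from h import *
feel(4)
```

```text
t 9.75 F [1.16 0.56 2.14] M [ 0.005 -0.247 -0.013] Mz [-0.027 -0.013 -0.012 -0.002] x-yaw 85.56 pos [0.5624 0.0984 0.0687] w 0.0417 j6 0.052 tau6 0.001
```

apply_moves(
  moves=[
    [0,0,0,0.06],
    [0,0,0,0.12],
    [0,0,0,0.18],
    [0,0,0,0.222],
    [0,0,0,0.222],
    [0,0,0,0.222],
  ],
)

```text
t: 10.25
eef_pos: [0.5626, 0.0983, 0.0687]
orientation: [2.639, 1.703, 0.002]
ft_force: [2.3, 0.4, 2.0]
gripper_width: 0.0419
```

Run:
```python
from h import *
feel(3)
```

```text
t 10.40 F [3.45 0.29 1.73] M [-0.025 -0.631 -0.012] Mz [ 0.006 -0.006 -0.035] x-yaw 65.64 pos [0.5626 0.0983 0.0687] w 0.0420 j6 0.400 tau6 -0.010
```

apply_moves(
  moves=[
    [0,0,0,0.06],
    [0,0,0,0.12],
    [0,0,0,0.18],
    [0,0,0,0.222],
    [0,0,0,0.222],
    [0,0,0,0.222],
  ],
)

```text
t: 10.9
eef_pos: [0.5628, 0.0982, 0.0687]
orientation: [2.894, 1.22, 0.003]
ft_force: [5.4, -1.9, 1.5]
gripper_width: 0.0419
```

Run:
```python
from h import *
feel(3,save="pics/s8.png")
cv2.imwrite("pics/scene8.png",cv2.resize(cv2.imread("pics/s8.png")[150:280,330:460],None,fx=4.5,fy=4.5,interpolation=cv2.INTER_CUBIC))
```

```text
t 11.05 F [ 5.78 -1.07  0.99] M [-0.167 -0.988  0.013] Mz [0.013 0.007 0.017] x-yaw 45.73 pos [0.5628 0.0982 0.0687] w 0.0415 j6 0.747 tau6 -0.004
```

View pics/scene8.png

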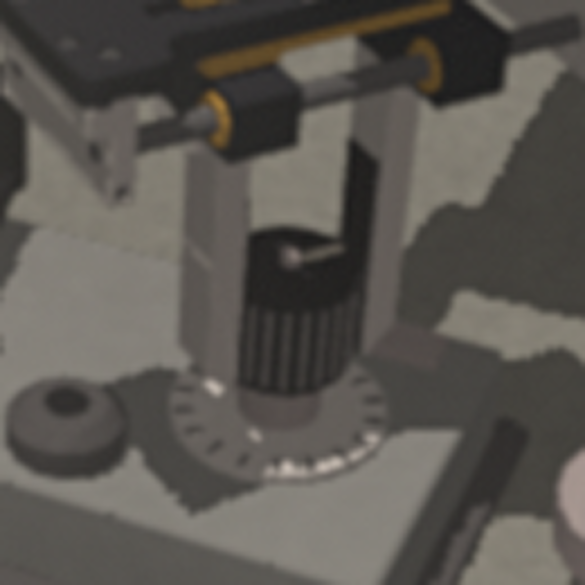

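Two clicks on, the line is back at its starting angle, ending near (345,247). I'll make two more clicks while easing the side load.

apply_moves(
  moves=[
    [0.001,0.0015,0,0.06],
    [0.001,0.0015,0,0.12],
    [0.001,0.0015,0,0.18],
    [0.001,0.0015,0,0.222],
    [0.001,0.0015,0,0.222],
    [0.001,0.0015,0,0.222],
  ],
)

```text
t: 11.55
eef_pos: [0.563, 0.098, 0.0687]
orientation: [3.062, 0.701, -0.0]
ft_force: [2.2, -1.8, 5.2]
gripper_width: 0.0417
```

Run:
```python
from h import *
feel(3)
```

```text
t 11.70 F [ 1.98 -1.75  5.6 ] M [-0.263 -0.326 -0.012] Mz [ 0.008 -0.006 -0.038] x-yaw 25.79 pos [0.563  0.098  0.0687] w 0.0419 j6 1.095 tau6 -0.007
```

apply_moves(
  moves=[
    [0,0,0,0.06],
    [0,0,0,0.12],
    [0,0,0,0.18],
    [0,0,0,0.222],
    [0,0,0,0.222],
    [0,0,0,0.222],
  ],
)

```text
t: 12.2
eef_pos: [0.5631, 0.0978, 0.0687]
orientation: [3.137, 0.159, 0.0]
ft_force: [0.9, -1.8, 6.0]
gripper_width: 0.0417
```

Run:
```python
from h import *
feel(4,save="pics/s9.png")
cv2.imwrite("pics/scene9.png",cv2.resize(cv2.imread("pics/s9.png")[150:280,330:460],None,fx=4.5,fy=4.5,interpolation=cv2.INTER_CUBIC))
```

```text
t 12.40 F [ 1.83 -2.42  5.44] M [-0.404 -0.312 -0.006] Mz [ 0.024 -0.006 -0.014 -0.027] x-yaw 5.81 pos [0.5631 0.0978 0.0687] w 0.0417 j6 1.444 tau6 -0.007
```

View pics/scene9.png

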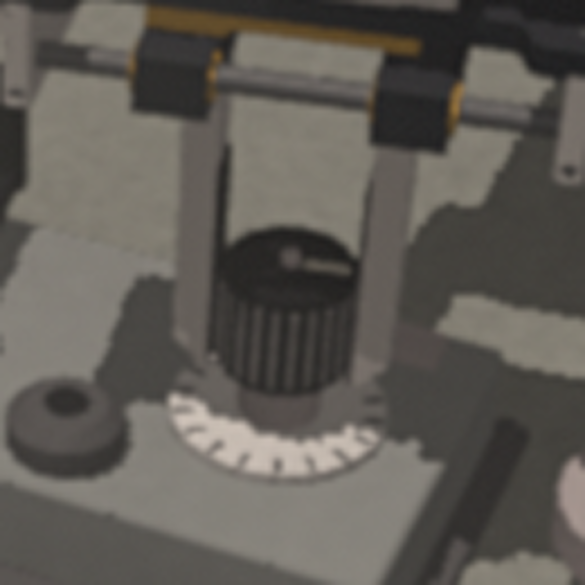

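The measured turn is 79.75° with near-zero torque, and the line runs (290,259)→(352,271). I'll release, lift and check the angle.

apply_moves(
  moves=[
    [0,0,0,0],
    [0,0,0,0],
    [0,0,0,0],
  ],
  gripper=62,
)

```text
t: 12.65
eef_pos: [0.5613, 0.0984, 0.067]
orientation: [-3.137, -0.156, 0.006]
ft_force: [0.1, -0.2, -0.3]
gripper_width: 0.0584
```

apply_moves(
  moves=[
    [0,0,-0.04,0],
    [0,0,-0.08,0],
    [0,0,-0.12,0],
    [0,0,-0.12,0],
    [0,0,-0.12,0],
  ],
)

```text
t: 13.07
eef_pos: [0.5632, 0.0983, 0.1408]
orientation: [-3.138, -0.156, -0.002]
ft_force: [-0.9, -0.3, 0.5]
gripper_width: 0.062
```

Run:
```python
from h import *
feel(3,save="pics/s10.png")
cv2.imwrite("pics/scene10.png",cv2.resize(cv2.imread("pics/s10.png")[150:280,330:460],None,fx=4.5,fy=4.5,interpolation=cv2.INTER_CUBIC))
print(tool((.4954,-.0195,.14)).round(4))
```

```text
t 13.22 F [-0.21  0.16 -0.67] M [0.002 0.014 0.018] Mz [-0.026  0.039  0.04 ] x-yaw 5.66 pos [0.5614 0.0982 0.1381] w 0.0621 j6 1.446 tau6 -0.002
t 13.2167 pos [0.5614 0.0982 0.1381] x-yaw 5.66 zax [-3.9e-03  2.0e-04 -1.0e+00] j [-0.026  0.133  1.816  0.     1.197  1.446] F [ 0.09 -0.3  -0.39] M [0.018 0.005 0.04 ] w 0.0621
[-0.1289  0.1844 -0.0027]
```

View pics/scene10.png

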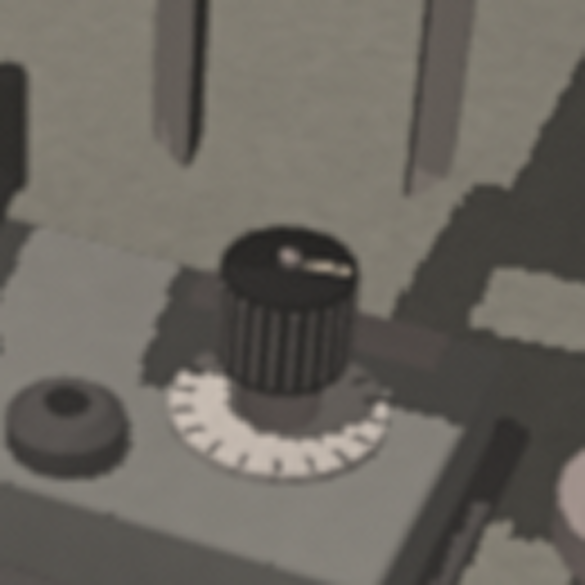

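Run:
```python
from h import *
for a,b in[((290,257),(352,271)),((290,258),(345,247)),((290,258),(313,229))]:
    A,B=[unproj("scene",(330+u/4.5,150+v/4.5),.105) for u,v in(a,b)]
    print(np.degrees(np.arctan2(*(B-A)[[1,0]])),np.hypot(*(B-A)[:2]))
```

```text
88.58020887309455 0.019223297125207584
129.17088410607118 0.018011572140546064
172.00167074109007 0.017393233564369705
```

apply_moves(
  moves=[
    [-0.03,0.04,0,0],
    [-0.06,0.085,0,0],
    [-0.09,0.13,0,0],
    [-0.12,0.17,0,0],
    [-0.129,0.184,0,0],
    [-0.129,0.184,0,0],
    [-0.129,0.184,0,0],
    [-0.129,0.184,0,0],
  ],
  gripper=34,
)

```text
t: 13.88
eef_pos: [0.4971, -0.0185, 0.1399]
orientation: [-3.137, -0.156, 0.001]
ft_force: [0.4, 0.3, 0.2]
gripper_width: 0.034
```

Run:
```python
from h import *
from cell import viewer
feel(4,save="pics/s11.png")
print(tool((.4954,-.0195,.076)).round(4))
cv2.imwrite("pics/scene11.png",cv2.resize(cv2.imread("pics/s11.png")[120:300,260:460],None,fx=3.3,fy=3.3,interpolation=cv2.INTER_CUBIC))
cv2.imwrite("pics/top11.png",cv2.resize(viewer.read_camera("top")["frame"][200:360,170:470],None,fx=2.5,fy=2.5,interpolation=cv2.INTER_CUBIC))
```

```text
t 14.08 F [ 0.32  0.06 -0.02] M [ 0.005  0.031 -0.022] Mz [ 0.009 -0.056 -0.023 -0.018] x-yaw 5.73 pos [ 0.4971 -0.0185  0.1402] w 0.0341 j6 1.205 tau6 0.002
t 14.0833 pos [ 0.4971 -0.0185  0.1402] x-yaw 5.73 zax [-2.e-04  2.e-04 -1.e+00] j [-0.266 -0.045  1.996  0.     1.191  1.205] F [ 0.34 -0.01  0.68] M [-0.025 -0.024 -0.018] w 0.0341
[-0.003   0.0014  0.107 ]
```

View pics/scene11.png

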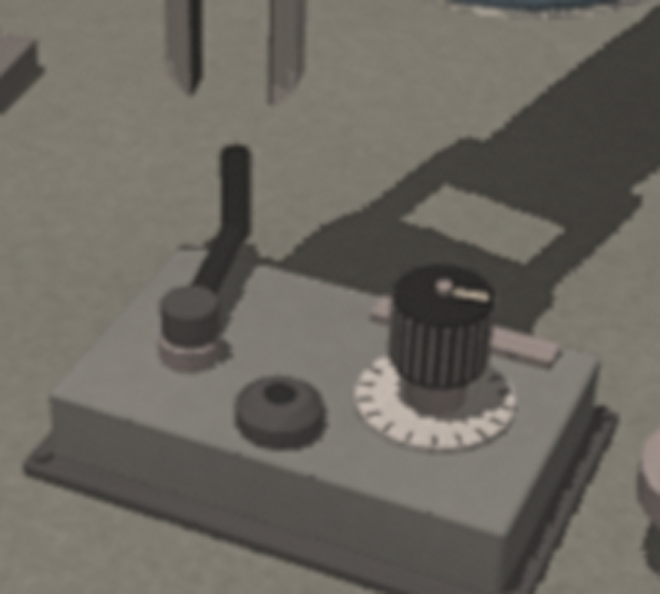

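View pics/top11.png

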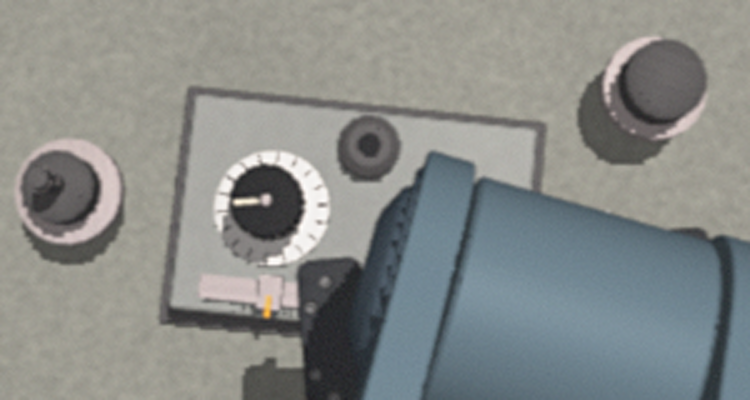

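The top view shows the line pointing left, (266,200)→(231,201), about 95°. That is 80° from home, so four clicks. The nut and both holders are undisturbed, and the jaws sit above the clamp post. I'll descend around the post.

apply_moves(
  moves=[
    [-0.0025,0.0015,0.03,0],
    [-0.0025,0.0015,0.06,0],
    [-0.0025,0.0015,0.09,0],
    [-0.0025,0.0015,0.105,0],
    [-0.0025,0.0015,0.105,0],
    [-0.0025,0.0015,0.105,0],
  ],
)

```text
t: 14.63
eef_pos: [0.4954, -0.0202, 0.0773]
orientation: [-3.138, -0.155, 0.001]
ft_force: [0.8, -0.4, 0.1]
gripper_width: 0.0342
```

Run:
```python
from h import *
from cell import viewer
feel(3,save="pics/s12.png")
print(tool((.4954,-.0195,.076)).round(4))
cv2.imwrite("pics/scene12.png",cv2.resize(cv2.imread("pics/s12.png")[120:270,260:400],None,fx=4,fy=4,interpolation=cv2.INTER_CUBIC))
# plan
from math import *
from scipy.spatial.transform import Rotation as R
s=__import__('cell').readout.sense(); M=R.from_rotvec(s['orientation']).as_matrix()
piv=np.array([.569,-.013]); yaw=-.081; lead=.013; a0=.161
y0=degrees(atan2(M[1,0],M[0,0]))
for a in np.linspace(.161,1.2,11):
    th=pi+yaw+a; p=piv+.075*np.array([cos(th),sin(th)]); tg=np.array([-sin(th),cos(th)])
    l=lead*min(1,(a-.161)/.25)
    p=p+tg*l
    d=M.T@np.array([*(p-s['eef_pos'][:2]),0])/.6
    # tool y = tangent => x-yaw = tangent+90
    t=degrees(th)+90+90-360
    print(round(a,3),p.round(4),d.round(4)[:2],'turn',round(-(t-y0)/90,4))
```

```text
t 14.78 F [-0.06 -0.53  0.64] M [ 0.024 -0.005 -0.001] Mz [-0.012  0.004  0.004] x-yaw 5.66 pos [ 0.4964 -0.0205  0.0786] w 0.0342 j6 1.202 tau6 0.000
t 14.7833 pos [ 0.4964 -0.0205  0.0786] x-yaw 5.66 zax [ 2.3e-03 -6.0e-04 -1.0e+00] j [-0.27   0.044  2.035  0.     1.061  1.202] F [-0.45 -0.86  0.16] M [ 0.036 -0.021  0.004] w 0.0342
[-0.0015 -0.0019  0.0043]
0.161 [ 0.4942 -0.019 ] [-0.0033 -0.0029] turn 0.0119
0.265 [ 0.4963 -0.032 ] [-0.0021  0.019 ] turn -0.0542
0.369 [ 0.5002 -0.0446] [0.0023 0.0406] turn -0.1204
0.473 [ 0.5046 -0.0536] [0.0082 0.0563] turn -0.1865
0.577 [ 0.5092 -0.0601] [0.0147 0.0677] turn -0.2527
0.68 [ 0.5144 -0.0661] [0.0224 0.0784] turn -0.3188
0.784 [ 0.5202 -0.0714] [0.0311 0.0883] turn -0.385
0.888 [ 0.5265 -0.0762] [0.0408 0.0972] turn -0.4511
0.992 [ 0.5333 -0.0802] [0.0514 0.1051] turn -0.5172
1.096 [ 0.5405 -0.0836] [0.0628 0.1118] turn -0.5834
1.2 [ 0.548  -0.0862] [0.0747 0.1173] turn -0.6495
```

View pics/scene12.png

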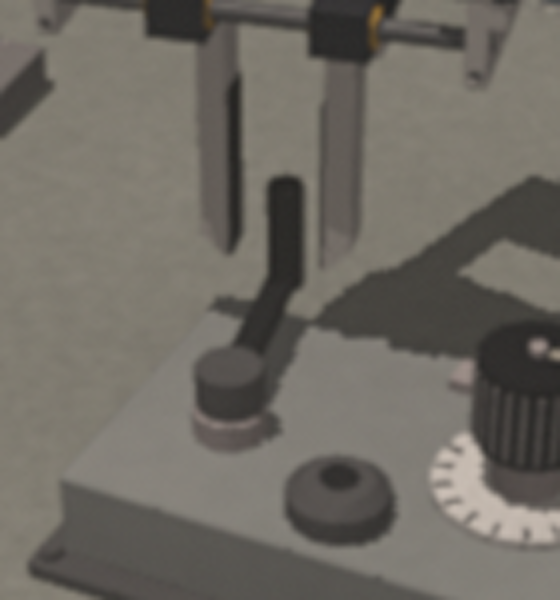

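The fingers straddle the post. I'll swing it along the arc, turning with it.

apply_moves(
  moves=[
    [-0.002,0.01,0,-0.02],
    [-0.002,0.019,0,-0.055],
    [0.002,0.04,0,-0.12],
    [0.008,0.056,0,-0.187],
    [0.015,0.068,0,-0.253],
    [0.022,0.078,0,-0.319],
    [0.031,0.088,0,-0.385],
    [0.036,0.093,0,-0.42],
    [0.041,0.097,0,-0.45],
    [0.041,0.097,0,-0.45],
  ],
)

```text
t: 15.62
eef_pos: [0.5263, -0.0764, 0.0782]
orientation: [2.889, 1.231, 0.001]
ft_force: [-0.2, 0.3, 0.2]
gripper_width: 0.0338
```

Run:
```python
from h import *
feel(3,save="pics/s13.png")
cv2.imwrite("pics/scene13.png",cv2.resize(cv2.imread("pics/s13.png")[120:270,230:400],None,fx=3.5,fy=3.5,interpolation=cv2.INTER_CUBIC))
from math import *
from scipy.spatial.transform import Rotation as R
s=__import__('cell').readout.sense(); M=R.from_rotvec(s['orientation']).as_matrix()
piv=np.array([.569,-.013]); yaw=-.081; lead=.013
y0=degrees(atan2(M[1,0],M[0,0]))
print('tangent dev: lateral/radius', np.hypot(*(s['eef_pos'][:2]-piv)))
for a,lead in[(.888,.013),(.992,.013),(1.096,.013),(1.2,.0095),(1.2,.012),(1.2,.015)]:
    th=pi+yaw+a; p=piv+.075*np.array([cos(th),sin(th)]); tg=np.array([-sin(th),cos(th)]); p=p+tg*lead
    d=M.T@np.array([*(p-s['eef_pos'][:2]),0])/.6
    print(a,lead,p.round(4),d.round(4)[:2],'turn',round(-(degrees(th)-180-y0)/90,4))
```

```text
t 15.77 F [ 0.13 -0.07  0.08] M [-0.025 -0.034 -0.015] Mz [-0.006 -0.052  0.013] x-yaw 46.08 pos [ 0.526  -0.0759  0.0779] w 0.0341 j6 0.410 tau6 -0.000
tangent dev: lateral/radius 0.07622989281350286
0.888 0.013 [ 0.5265 -0.0762] [0.0003 0.0009] turn -0.0017
0.992 0.013 [ 0.5333 -0.0802] [0.0033 0.0137] turn -0.0679
1.096 0.013 [ 0.5405 -0.0836] [0.0076 0.0262] turn -0.1342
1.2 0.0095 [ 0.5448 -0.0846] [0.0113 0.0326] turn -0.2004
1.2 0.012 [ 0.5471 -0.0857] [0.0126 0.0366] turn -0.2004
1.2 0.015 [ 0.5498 -0.087 ] [0.0142 0.0413] turn -0.2004
```

View pics/scene13.png

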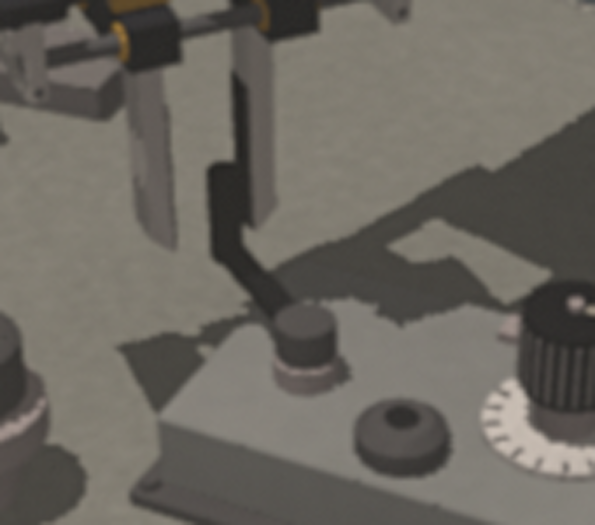

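apply_moves(
  moves=[
    [0.0017,0.007,0,-0.034],
    [0.0033,0.0137,0,-0.068],
    [0.0055,0.02,0,-0.1],
    [0.0076,0.026,0,-0.134],
    [0.0095,0.029,0,-0.167],
    [0.0113,0.0326,0,-0.2],
    [0.0113,0.0326,0,-0.2],
  ],
)

```text
t: 16.35
eef_pos: [0.5439, -0.0839, 0.0774]
orientation: [-2.661, -1.668, 0.001]
ft_force: [-2.5, 2.2, 2.1]
gripper_width: 0.034
```

Run:
```python
from h import *
feel(3)
```

```text
t 16.50 F [-2.2   2.7   2.65] M [ 0.49   0.525 -0.036] Mz [-0.048 -0.051 -0.011] x-yaw 64.07 pos [ 0.5439 -0.0839  0.0774] w 0.0337 j6 0.093 tau6 -0.027
```

apply_moves(
  moves=[
    [0.0005,0.002,0,0],
    [0.001,0.004,0,0],
    [0.001,0.004,0,0],
  ],
)

```text
t: 16.75
eef_pos: [0.5441, -0.084, 0.0771]
orientation: [-2.657, -1.665, 0.008]
ft_force: [-12.1, 4.4, 9.4]
gripper_width: 0.0342
```

Run:
```python
from h import *
feel(3)
```

```text
t 16.90 F [-11.38   3.97  10.47] M [0.809 2.139 0.025] Mz [ 0.078 -0.014  0.012] x-yaw 64.12 pos [ 0.5441 -0.084   0.0771] w 0.0339 j6 0.093 tau6 0.010
```

apply_moves(
  moves=[
    [0.0005,0.002,0,0],
    [0.0005,0.004,0,0],
    [0.0005,0.004,0,0],
  ],
)

```text
t: 17.15
eef_pos: [0.5453, -0.0846, 0.077]
orientation: [-2.656, -1.664, 0.011]
ft_force: [-14.6, 4.8, 11.9]
gripper_width: 0.0366
```

Run:
```python
from h import *
from cell import viewer
feel(3,save="pics/s14.png")
cv2.imwrite("pics/scene14.png",cv2.resize(cv2.imread("pics/s14.png")[120:300,230:460],None,fx=3.3,fy=3.3,interpolation=cv2.INTER_CUBIC))
```

```text
t 17.30 F [-16.04   5.1   12.89] M [0.905 2.957 0.016] Mz [0.022 0.007 0.02 ] x-yaw 64.14 pos [ 0.5452 -0.0845  0.077 ] w 0.0361 j6 0.093 tau6 0.026
```

View pics/scene14.png

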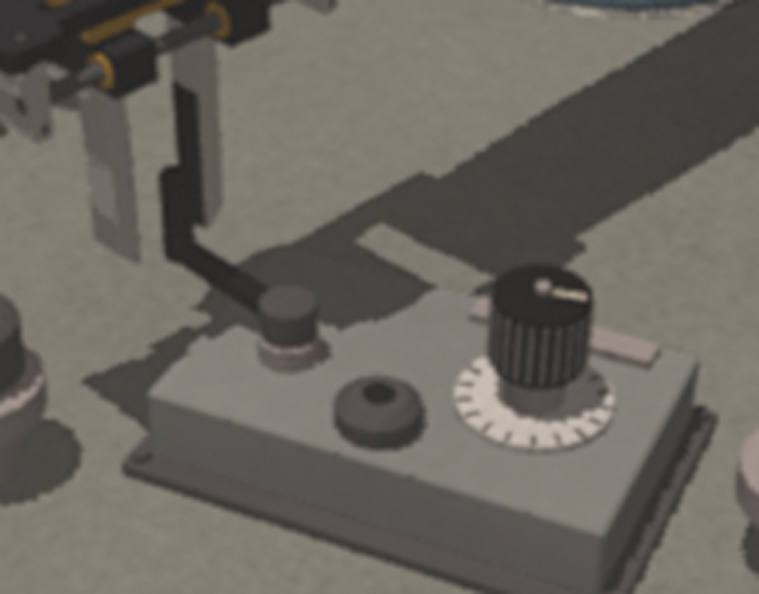

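The force rises to about 17 N with no motion, so the lever is at its solid stop. I'll back off to centre, lift clear and check.

apply_moves(
  moves=[
    [0,-0.01,0,0],
    [0,-0.02,0,0],
    [0,-0.02,0,0],
    [0,-0.02,0,0],
  ],
)

```text
t: 17.63
eef_pos: [0.5385, -0.0807, 0.0775]
orientation: [2.661, 1.667, 0.001]
ft_force: [-0.0, -0.7, 0.4]
gripper_width: 0.0341
```

Run:
```python
from h import *
feel(3)
print(tool((.536,-.081,.08)))
```

```text
t 17.78 F [-0.41  0.24  0.21] M [-0.042 -0.058  0.019] Mz [0.002 0.01  0.046] x-yaw 64.13 pos [ 0.5388 -0.0808  0.0775] w 0.0342 j6 0.094 tau6 0.001
t 17.7833 pos [ 0.5388 -0.0808  0.0775] x-yaw 64.13 zax [ 9.e-04 -4.e-04 -1.e+00] j [-0.357  0.156  1.915 -0.     1.07   0.094] F [-0.11  1.29  0.35] M [ 0.008 -0.056  0.046] w 0.0342
[-0.00223786 -0.00401039 -0.00418957]
```

Nothing is touching and the forces are about zero. I'll lift and move clear of the view toward the robot's right side.

apply_moves(
  moves=[
    [0,-0.002,-0.04,0],
    [0,-0.002,-0.1,0],
    [0,-0.002,-0.16,0],
    [0,-0.002,-0.22,0],
    [0,-0.002,-0.24,0],
    [0,-0.002,-0.24,0],
  ],
)

```text
t: 18.28
eef_pos: [0.5397, -0.081, 0.2256]
orientation: [2.657, 1.664, 0.008]
ft_force: [0.0, -0.6, 0.5]
gripper_width: 0.0339
```

apply_moves(
  moves=[
    [-0.05,0,0,0],
    [-0.1,0,0,0],
    [-0.15,0,0,0],
    [-0.2,0,0,0],
    [-0.25,0,0,0],
    [-0.3,0,0,0],
    [-0.35,0,0,0],
    [-0.4,0,0,0],
    [-0.45,0,0,0],
    [-0.45,0,0,0],
  ],
)

```text
t: 19.12
eef_pos: [0.4168, -0.3259, 0.2184]
orientation: [-2.664, -1.66, 0.003]
ft_force: [0.1, -0.2, -0.2]
gripper_width: 0.0337
```

Run:
```python
from h import *
from cell import viewer
feel(2,save="pics/s15.png")
cv2.imwrite("pics/scene15.png",cv2.resize(cv2.imread("pics/s15.png")[140:320,190:510],None,fx=2.5,fy=2.5,interpolation=cv2.INTER_CUBIC))
f=viewer.read_camera("top")["frame"]; cv2.imwrite("pics/top15f.png",f)
cv2.imwrite("pics/top15.png",cv2.resize(f[220:355,170:465],None,fx=2.7,fy=2.7,interpolation=cv2.INTER_CUBIC))
```

```text
t 19.22 F [ 0.54  1.41 -0.22] M [-0.019 -0.049  0.007] Mz [-0.006  0.019] x-yaw 64.02 pos [ 0.4184 -0.3228  0.2188] w 0.0340 j6 -0.419 tau6 -0.027
```

View pics/scene15.png

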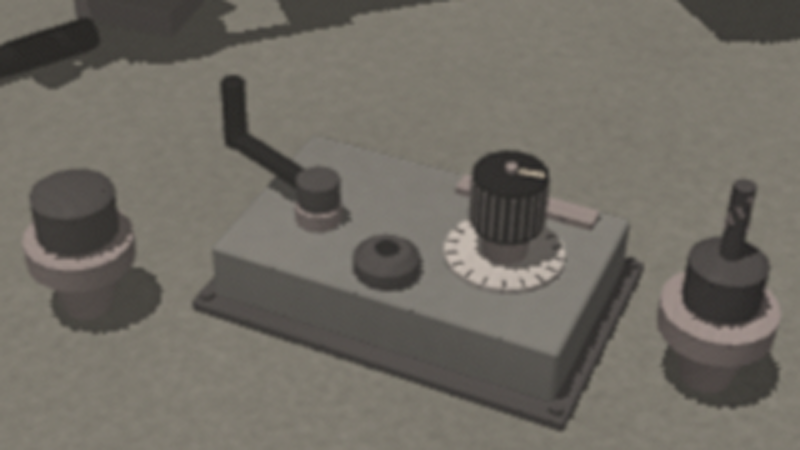

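View pics/top15.png

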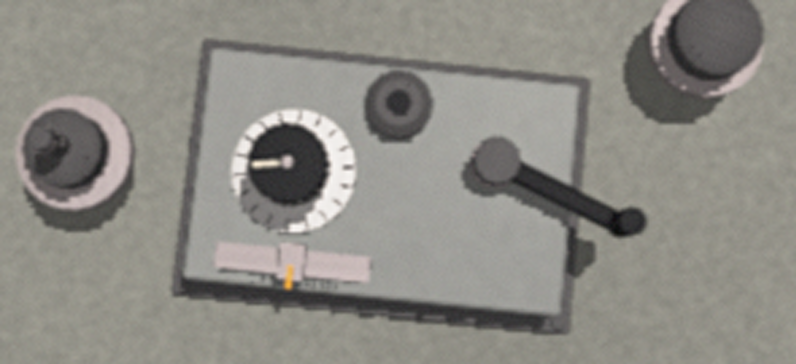

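Run:
```python
from h import *
piv=np.array([.569,-.013]); yaw=-.081
for n,u in(("top",tz(630,220)),("scene",(190+233/2.5,140+81/2.5))):
    p=unproj(n,u,.107); d=p[:2]-piv; print(n,p,np.hypot(*d),(np.arctan2(d[1],d[0])-np.pi-yaw)%(2*np.pi))
A,B=[unproj("top",tz(*u),.105) for u in((288,161),(250,164))]
print('line',np.degrees(np.arctan2(*(B-A)[[1,0]])))
```

```text
top [ 0.53657314 -0.0806798   0.107     ] 0.07504702653919204 1.2049904275590144
scene [ 0.53660717 -0.07866765  0.107     ] 0.0732225113156118 1.1935355761164201
line 95.51230887803996
```

```bash
python3 -c "
from cell import r
print(r.sign_off())"
```

```text
the job is handed in; nothing more can be done
None
```

The job is done and handed in at about 19 s of the 72 s. The dial is set four clicks forward of home and the clamp lever is locked.

- **Home:** I wound the dial anticlockwise two clicks. There the torque climbed at about 0.04 N m per degree to 0.16 N m, past the click hump of 0.1 and below the 0.32 strain limit. I then unloaded it, released it and checked it by camera: the white line sat at about 173°, where home should be about 175°.
- **Four clicks:** I turned the dial clockwise 80° in four 20° steps, with about zero torque after each. After release the line measured 95.5° in the top view, 80° from home. The scene camera read 88.6°; its line angles ran a few degrees low throughout, so I trusted the top view.
- **Clamp:** I pushed the post over until the force rose to about 17 N with no further movement. After I backed off, the two cameras measured the lever at 1.205 and 1.194 rad (end stop 1.2).
- **Surroundings:** The holders and the nut look unmoved in the before and after pictures. The gripper is clear of everything, with forces about zero apart from a brief 1.4 N reading as the arm settled.

No check failed. When I first located the setter, the foot-plate corners were off by up to 4 pixels, so I triangulated the dial directly and trimmed its position by contact force.

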